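# Click the leftovers box shut

## Robot

A 7-joint arm with a two-finger parallel gripper is mounted at the origin on the work surface. World frame = base frame: x ahead of the robot, y to its left, z up, the work surface at z = 0. Lengths are in m, angles in rad, forces in N, time in s.
With the tool pointing down it reaches from about 0.35 to 0.9 m from the base axis. Payload 19.9 kg.
Tool frame: the origin (TCP) lies at the very end of the fingers, on their centre line; the grasp point (between the pads) lies 19 mm behind it; z points along the fingers, y is the line along which they close (so a half turn about z gives the same grasp; the last joint's range is limited). The gripper opens to 94 mm and grips with 3 to 60 N. Pads are 16 mm wide; open, the fingers measure 119 mm over their backs; the gripper's body (75 mm by 177 mm) begins 78 mm behind the grasp point.
Start: joints at [-1.373, 0.417, -0.01, 1.614, 0.005, 1.111, -0.053], TCP at [0.148, 0.607, 0.205] pointing down, gripper open.
Joint ranges: [-2.81, 2.81], [-0.39, 2.02], [-1.27, 1.25], [0.06, 2.57], [-1.19, 4.33], [0.19, 2], [-2.82, 2.82]. Speed limits (rad/s): [1.89, 1.89, 2.39, 2.39, 3.01, 3.01, 3.01].

## Interface

Orientations are given as a rotation vector (axis times angle).
In Python, from workcell import bot, vision gives the robot as it stands.
- The arm moves only by the tool send_rows, never from a script. Its argument "deltas" is a list of rows, each an object with "hand": the opening, from 0 (shut) to 1 (fully open); "linear": the shift along the tool's x, y, z in mm, a list of three; "turn": the turn, a rotation vector about the tool's x, y, z in rad, a list of three. In form: [{"hand": hand, "linear": [dx, dy, dz], "turn": [wx, wy, wz]}, ...]. A call has exactly 8 rows; each row is the pose to reach, as a shift and turn from the pose commanded when the call began, along the tool's axes at that moment; what a row does not reach only later rows make up. A row lasts 1/8 s, in which the tool goes at most 62.5 mm and 10.7 degrees, less where a joint would pass 70% of its speed; a pose out of reach is approached as far as the arm can. A call with a gripper value outside its range is refused whole. The fingers move at their own pace and stop on an object; "grip_force" is the grip in N (left out, the last holds). Time passes only in rows, so rows that repeat a pose let the fingers close, or fill a call up. It gives the time, the measured TCP pose, the force, the opening and the grip force at its end, in the units of the state.
- bot.observe(): the state, without advancing time (a new reading comes with each control period).
- vision.camera(name): name is "side" or "top"; returns the picture (420x560x3 uint8, red, green, blue); there is no depth.
- vision.camera_params(name): a dict with "K" (3x3 intrinsics, pixels), "eye" and "orientation" of the camera in the world. Camera axes: x right, y up, looking along -z (the intrinsics and any distortion apply to the point x, -y, -z); pixel columns grow to the right and rows downward; lengths in m; the calibration is good to about 2 mm. A picture is of the moment at which its call begins. camera_params takes no time and is no camera call.
- bot.close_job(): hands the job in; it is judged then, once.
The state is a dict: "time": time; "q": joint angles; "joint_velocities": joint speeds; "joint_torque": joint torques, N m; "eef_pos": TCP position; "ee_rot": TCP orientation; "ft_force": force on the tool from outside, world axes, zero at the start; "torque": the same for the moment, N m; "gripper_width": finger opening in m; "gripper_force": force on a finger pad.
Only numpy, scipy, OpenCV 4.12 (cv2) and the standard library are available. Lean on these libraries where they do the work, as an engineer would, in place of code of your own. Each camera call takes 0.05 s, during which the arm holds its last target. There are 200 camera calls.

## Task

The larger food box on the worktop has its lid on, but the four rim sections around the lid are still sprung up. Press each section down with the fingertips until it clicks and lies flush with the lid, all four. Pick nothing up: the box stays standing where it is, not lifted, tipped or shoved along, and the things around it are left alone.

Things in the scene. Friction and masses are not known exactly. Their poses are not given: they have to be found in the camera images.
- box: the leftovers box: white stoneware dish, grey plastic snap lid, 200 x 150 mm over the lid (long along its x, z up), 78 mm high, 1.1 to 2 kg, standing loose. Origin: centre of its underside. The lid's flat middle (132 x 82 mm) and four corner squares (32 mm) are rigid, top at 78 mm; along each side, between corners, lies one hinged rim section.
- front (a joint): angle (rad) of the rim section on the short side facing box -x: 0 = sprung up to its stop; 0.34 = shut, flush with the lid. It snaps: past about 0.22 it pulls itself shut with a click and stays, short of that it springs back up. Pressed near its outer edge it resists with about 8 N, then gives way and lands on a hard stop.
- front_lip (a point): where to press the section on the short side facing box -x: on its top face, midway along its 82 mm length, 22 mm outward of its hinge. The section is 32 mm wide, hinged along its inner edge; open, its outer edge stands about 11 mm up. The point moves with it (7 mm higher when open); shut, it lies at (-89, 0, 78) mm in the box frame.
- back (a joint): angle (rad) of the rim section on the short side facing box +x: 0 = sprung up to its stop; 0.34 = shut, flush with the lid. It snaps: past about 0.22 it pulls itself shut with a click and stays, short of that it springs back up. Pressed near its outer edge it resists with about 8 N, then gives way and lands on a hard stop.
- back_lip (a point): where to press the section on the short side facing box +x: on its top face, midway along its 82 mm length, 22 mm outward of its hinge. The section is 32 mm wide, hinged along its inner edge; open, its outer edge stands about 11 mm up. The point moves with it (7 mm higher when open); shut, it lies at (89, 0, 78) mm in the box frame.
- left (a joint): angle (rad) of the rim section on the long side facing box +y: 0 = sprung up to its stop; 0.34 = shut, flush with the lid. It snaps: past about 0.22 it pulls itself shut with a click and stays, short of that it springs back up. Pressed near its outer edge it resists with about 8 N, then gives way and lands on a hard stop.
- left_lip (a point): where to press the section on the long side facing box +y: on its top face, midway along its 132 mm length, 22 mm outward of its hinge. The section is 32 mm wide, hinged along its inner edge; open, its outer edge stands about 11 mm up. The point moves with it (7 mm higher when open); shut, it lies at (0, 64, 78) mm in the box frame.
- right (a joint): angle (rad) of the rim section on the long side facing box -y: 0 = sprung up to its stop; 0.34 = shut, flush with the lid. It snaps: past about 0.22 it pulls itself shut with a click and stays, short of that it springs back up. Pressed near its outer edge it resists with about 8 N, then gives way and lands on a hard stop.
- right_lip (a point): where to press the section on the long side facing box -y: on its top face, midway along its 132 mm length, 22 mm outward of its hinge. The section is 32 mm wide, hinged along its inner edge; open, its outer edge stands about 11 mm up. The point moves with it (7 mm higher when open); shut, it lies at (0, -64, 78) mm in the box frame.
- jar: small closed glass jar with steel cap, 52 mm across, 65 mm high, beside the box's left side; origin centre of underside
- spoon: wooden spoon, 190 mm, lying along the box's right side; origin under its middle, x along it
- mug: white mug, 76 mm across, 85 mm high, beyond the back of the box; origin centre of underside
- saucer: small shallow orange dish, 90 mm across, 16 mm high, in front of the box; origin centre of underside
- mill_a: taller pepper mill, 58 mm across, 172 mm high, on the robot's right; origin centre of underside
- mill_b: shorter pepper mill, 58 mm across, 138 mm high, on the robot's right; origin centre of underside
- small_box: smaller square food box, 106 mm, 57 mm high, already shut, on the robot's left; origin centre of underside
Mind the look-alikes: they are no part of the job. What is shaped like the box but blue is not meant.

How it is judged:
At the end, for the whole second after the job is handed in: All four rim sections are shut (joint above 0.29 of 0.34 rad, within about 1.5 mm at its outer edge), and the box stands flat and still on the worktop within 40 mm of where it began (value of joint each of front, back, left, right above 0.29 rad and distance of box from where it was at the start of the episode below 0.04 m and height (world z) of box below 0.01 m and angle between box's own z axis and vertical below 0.05 rad and linear speed of box below 0.02 m/s); the robot touches nothing.
It fails at once if the box is lifted or tipped (underside raised over 12 mm, or leaning over 0.15 rad) (height (world z) of box above 0.012 m or angle between box's own z axis and vertical above 0.15 rad).
It fails at once if the box is shoved more than 40 mm (distance of box from where it was at the start of the episode above 0.04 m).
It fails at once if a bystander is moved more than 30 mm (distance of any of jar, spoon, mug, saucer, mill_a, mill_b, small_box from where it was at the start of the episode above 0.03 m).
It fails at once if a bystander is lifted more than 15 mm or tipped (height (world z) of any of jar, spoon, mug, saucer, mill_a, mill_b, small_box above 0.015 m or angle between any of jar, mug, saucer, mill_a, mill_b, small_box's own z axis and vertical above 0.35 rad).
It also fails if it takes over 51 s, if anything falls off the work surface, if the arm or the gripper's body presses on something with over 40 N, if the wrist force passes 120 N, or if a joint passes its speed limit or range.

## Working session

There is one attempt and no reset: what is moved stays moved. The work goes in short steps, Python scripts to look and compute and a tool call to move; the robot and the scene stay as the last step left them, time stands still between calls to the robot, and variables do not carry over. Pictures are saved under pics/ and viewed, at most 10 in all, crops included, and the job is handed in when it is done.

Besides the shell and the picture viewer there is one more tool, called after ">>>" in YAML: its name, and indented under it one key for each argument. send_rows: Moves the arm, as the interface text tells. Its arguments: {"type":"object","properties":{"deltas":{"type":"array"},"grip_force":{"type":"number"}},"required":["deltas"]}

```bash
mkdir -p pics; python3 - <<'E'
from workcell import bot, vision
import cv2
for n in("top","side"):
    im=vision.camera(n); cv2.imwrite(f"pics/{n}0.png",im[:,:,::-1])
    print(n,vision.camera_params(n))
s=bot.observe(); print(s)
E
```

```text
top {'K': array([[455.87525802,   0.        , 278.96696394],
       [  0.        , 455.87525802, 213.70844008],
       [  0.        ,   0.        ,   1.        ]]), 'eye': array([3.89966033e-01, 8.45772295e-05, 1.22598374e+00]), 'orientation': array([ 0.09422912, -0.05537868, -1.56665029])}
side {'K': array([[533.43728612,   0.        , 278.78359092],
       [  0.        , 533.43728612, 208.87378093],
       [  0.        ,   0.        ,   1.        ]]), 'eye': array([0.37793565, 1.45249698, 0.89062194]), 'orientation': array([ 0.04904747, -1.5436586 , -2.62376313])}
{'time': 0.1, 'q': array([-1.37349477,  0.41792591, -0.01033397,  1.6141193 ,  0.00474215,
        1.11071956, -0.05299755]), 'joint_velocities': array([ 0.00194105, -0.00235925, -0.00115481, -0.00249345,  0.00013609,
       -0.00020568, -0.00095839]), 'joint_torque': array([ 2.34610910e-03, -8.52593780e+01,  6.40921611e-01, -4.26704836e+01,
       -4.87873773e-02,  1.63228973e-02,  6.06775302e-06]), 'eef_pos': array([0.14775858, 0.60691957, 0.20487823]), 'ee_rot': array([-3.74125360e-01, -3.11921177e+00,  1.80465710e-03]), 'ft_force': array([ 0.01353579, -0.22607894, -0.10898238]), 'torque': array([0.01007633, 0.05542225, 0.02202401]), 'gripper_force': 0.0, 'gripper_width': 0.09393183611481616}
```

View pics/top0.png

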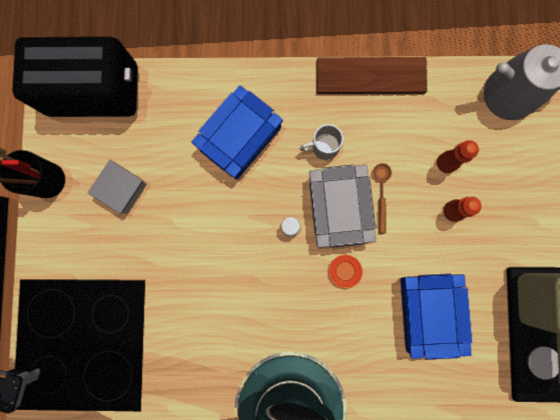

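View pics/side0.png

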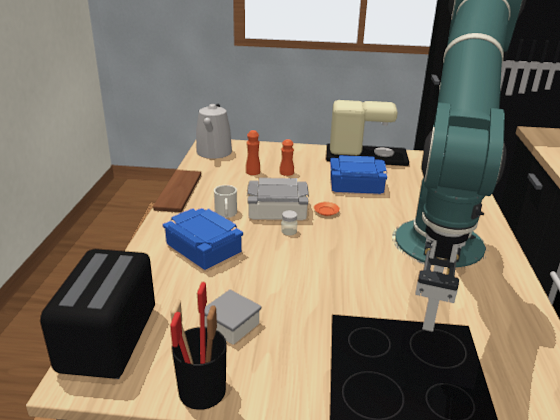

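The top view shows the grey box at about (343,206), with the jar at (290,227), spoon at (382,200), mug at (327,142) and saucer at (345,271). In the side view the box is at about (278,198). I'll enlarge both views.

```bash
python3 - <<'E'
import cv2
a=cv2.imread("pics/top0.png")[155:260,290:405]; a=cv2.resize(a,None,fx=5,fy=5,interpolation=cv2.INTER_CUBIC)
b=cv2.imread("pics/side0.png")[165:235,205:345]; b=cv2.resize(b,None,fx=5,fy=5,interpolation=cv2.INTER_CUBIC)
cv2.imwrite("pics/tc.png",a);cv2.imwrite("pics/sc.png",b)
E
```

```text
(no output)
```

View pics/tc.png

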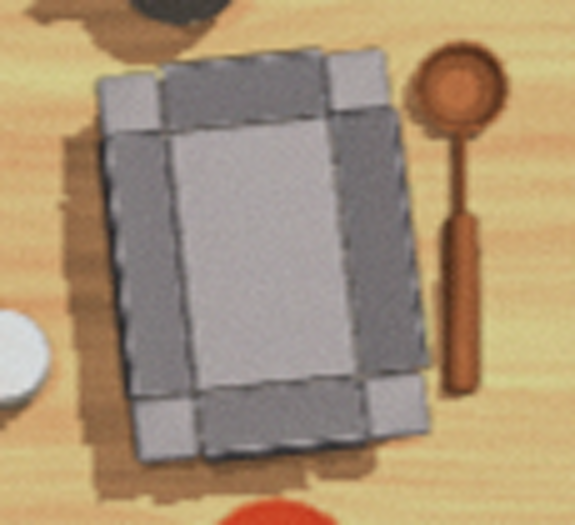

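View pics/sc.png

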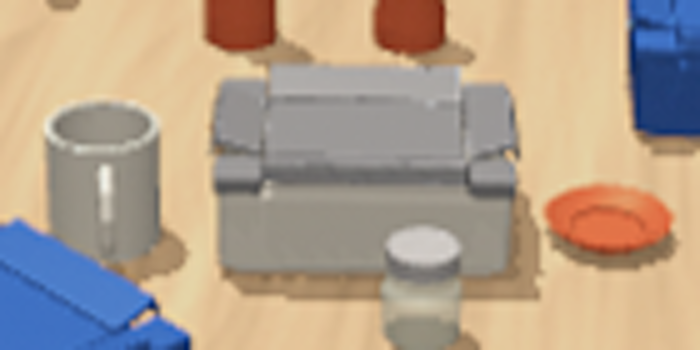

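The crops show the box lid's panel corners clearly. In the top crop they are (172,133), (328,118), (357,376), (198,390), and the outer corners are (98,78), (385,50), (430,432), (142,461). In the side crop the far hinge corners are at about (270,98) and (460,98), and the near outer corners at (216,186) and (514,189).

```bash
cat > h.py <<'E'
import numpy as np
from scipy.spatial.transform import Rotation as R
from scipy.optimize import least_squares
from workcell import bot, vision
P={n:vision.camera_params(n) for n in("top","side")}
def proj(n,X):
    p=P[n];c=(np.atleast_2d(X)-p["eye"])@R.from_rotvec(p["orientation"]).as_matrix()
    c=c*[1,-1,-1];u=c@p["K"].T;return u[:,:2]/u[:,2:]
def tri(a,b): return least_squares(lambda X:np.r_[proj("top",X)[0]-a,proj("side",X)[0]-b],[.4,0,.05]).x
T=lambda u,v:np.array([290+(u+.5)/5-.5,155+(v+.5)/5-.5]); S=lambda u,v:np.array([205+(u+.5)/5-.5,165+(v+.5)/5-.5])
E
python3 - <<'E'
from h import *
for t,s in[((328,118),(270,98)),((357,376),(460,98)),((98,78),(216,186)),((142,461),(514,189))]: print(tri(T(*t),S(*s)))
uv=[(98,78),(385,50),(430,432),(142,461),(172,133),(328,118),(357,376),(198,390)]
B=np.array([(100,75),(100,-75),(-100,-75),(-100,75),(66,41),(66,-41),(-66,-41),(-66,41)])/1000
W=lambda x:np.c_[np.c_[B]@np.array([[np.cos(x[2]),np.sin(x[2])],[-np.sin(x[2]),np.cos(x[2])]])+x[:2],np.full(8,.078)]
o=np.array([T(*u) for u in uv])
r=least_squares(lambda x:(proj("top",W(x))-o).ravel(),[.4,0,0]);print(r.x,r.fun.round(2))
x=r.x;c,s=np.cos(x[2]),np.sin(x[2])
for n,p in dict(front=(-89,0),back=(89,0),left=(0,64),right=(0,-64)).items(): print(n,(np.array([[c,-s],[s,c]])@np.array(p)/1000+x[:2]).round(4))
def fl(uv,z):
    return least_squares(lambda X:proj("top",[X[0],X[1],z])[0]-uv,[.4,0]).x.round(3)
for n,uv,z in[("jar",(290,227),.065),("mug",(327,140),.085),("saucer",(345,271),.016),("spoonbowl",T(460,85),.01),("handle",T(461,390),.01),("millb",(469,205),.138),("milla",(467,149),.172)]:print(n,fl(uv,z))
q=bot.observe();print(R.from_rotvec(q["ee_rot"]).as_matrix().round(3))
E
```

```text
[ 0.59108177 -0.16459946  0.07730463]
[ 0.46053626 -0.17709684  0.08028716]
[ 0.61222758 -0.04828751  0.0700814 ]
[ 0.41784624 -0.06995436  0.07052203]
[ 0.52125143 -0.13122954  0.10153618] [-0.57 -0.74  0.73 -1.08  1.02  0.83 -1.1   0.91 -0.66  0.04  0.32 -0.21
  0.5  -0.13 -0.25  0.29]
front [ 0.4327 -0.1403]
back [ 0.6098 -0.1222]
left [ 0.5148 -0.0676]
right [ 0.5277 -0.1949]
jar [0.467 0.001]
mug [ 0.688 -0.093]
saucer [ 0.355 -0.144]
spoonbowl [ 0.62  -0.245]
handle [ 0.456 -0.243]
millb [ 0.515 -0.425]
milla [ 0.643 -0.411]
[[-0.972  0.236 -0.   ]
 [ 0.236  0.972 -0.001]
 [-0.    -0.001 -1.   ]]
```

Heights check out: 77–80 mm at the hinges, against 78 nominal. The box is at (0.521, -0.131) with yaw 0.10. Next I'll travel with the fingers shut, bringing tool y along box x.

>>> send_rows:
  deltas:
    - {"hand": 0, "linear": [-36, -40, 5], "turn": [0, 0, 0.086]}
    - {"hand": 0, "linear": [-72, -80, 10], "turn": [0, 0, 0.172]}
    - {"hand": 0, "linear": [-108, -120, 15], "turn": [0, 0, 0.258]}
    - {"hand": 0, "linear": [-144, -160, 20], "turn": [0, 0, 0.344]}
    - {"hand": 0, "linear": [-180, -200, 25], "turn": [0, 0, 0.43]}
    - {"hand": 0, "linear": [-216, -240, 30], "turn": [0, 0, 0.516]}
    - {"hand": 0, "linear": [-252, -280, 35], "turn": [0, 0, 0.602]}
    - {"hand": 0, "linear": [-288, -320, 40], "turn": [0, 0, 0.688]}
  grip_force: 10

```text
time: 1.1
eef_pos: [0.3524, 0.2266, 0.1654]
ee_rot: [-1.408, -2.808, -0.0]
ft_force: [1.3, 1.0, -0.3]
gripper_width: 0.0176
gripper_force: 0.0
```

```bash
cat >> h.py <<'E'
x0=np.array([.5213,-.1312]);yaw=.1015
PT=dict(front=(-87,0),back=(87,0),left=(0,64),right=(0,-64))
def goto(n,z):
    o=bot.observe();M=R.from_rotvec(o["ee_rot"]).as_matrix();c,s=np.cos(yaw),np.sin(yaw)
    xy=np.array([[c,-s],[s,c]])@np.array(PT[n])/1000+x0
    G=np.array([[s,c,0],[-c,s,0],[0,0,-1]]).T
    G=np.array([[-s if 0 else s,c,0],[-c,s,0],[0,0,-1.]]) # columns x,y,z of tool
    print(n,"lin",(M.T@(np.r_[xy,z]-o["eef_pos"])*1000).round(1),"turn",R.from_matrix(M.T@G).as_rotvec().round(3),"pos",o["eef_pos"].round(4),"F",o["ft_force"].round(1),"w",round(o["gripper_width"],3),"t",o["time"])
E
python3 -c "
from h import *
goto('left',.115)"
```

```text
Traceback (most recent call last):
  File "h.py", line 18, in goto
    print(n,"lin",(M.T@(np.r_[xy,z]-o["eef_pos"])*1000).round(1),"turn",R.from_matrix(M.T@G).as_rotvec().round(3),"pos",o["eef_pos"].round(4),"F",o["ft_force"].round(1),"w",round(o["gripper_width"],3),"t",o["time"])
                                                                        ~~~~~~~~~~~~~^^^^^^^
  File "scipy/spatial/transform/_rotation.pyx", line 1143, in scipy.spatial.transform._rotation.Rotation.from_matrix
ValueError: Non-positive determinant (left-handed or null coordinate frame) in rotation matrix 0: [[-8.57814940e-01 -5.13958669e-01 -1.25453894e-04]
 [-5.13958650e-01  8.57814947e-01 -1.53820398e-04]
 [-1.86673553e-04  6.74713214e-05  9.99999980e-01]].
```

```bash
sed -i '/G=np.array(\[\[s,c,0\]/d; s/    G=np.array(.*columns.*/    G=np.array([[-s,c,0],[c,s,0],[0,0,-1.]])/' h.py
python3 -c "
from h import *
goto('left',.115)"
```

```text
left lin [-332.8  -45.8   50.3] turn [ 0.   -0.    0.54] pos [0.3524 0.2266 0.1654] F [ 1.3  1.  -0.3] w 0.018 t 1.1
```

>>> send_rows:
  deltas:
    - {"hand": 0, "linear": [-48, -7, 7], "turn": [0, 0, 0.08]}
    - {"hand": 0, "linear": [-96, -14, 14], "turn": [0, 0, 0.16]}
    - {"hand": 0, "linear": [-144, -21, 21], "turn": [0, 0, 0.24]}
    - {"hand": 0, "linear": [-192, -28, 28], "turn": [0, 0, 0.32]}
    - {"hand": 0, "linear": [-240, -34, 35], "turn": [0, 0, 0.4]}
    - {"hand": 0, "linear": [-288, -40, 42], "turn": [0, 0, 0.48]}
    - {"hand": 0, "linear": [-333, -46, 50], "turn": [0, 0, 0.54]}
    - {"hand": 0, "linear": [-333, -46, 50], "turn": [0, 0, 0.54]}

```text
time: 2.1
eef_pos: [0.5154, -0.0689, 0.1147]
ee_rot: [2.108, 2.328, -0.003]
ft_force: [-0.8, 0.8, -0.6]
gripper_width: 0.0001
gripper_force: 0.0
```

```bash
python3 -c "
from h import *
import cv2
goto('left',.078)
a=vision.camera('top')[155:260,290:405];b=vision.camera('side')[155:235,205:345]
a=cv2.resize(a,None,fx=4,fy=4);b=cv2.resize(b,None,fx=3,fy=3)
c=np.zeros((420,880,3),np.uint8);c[:,:460]=a;c[:240,460:]=b
cv2.imwrite('pics/l1.png',cv2.resize(c,(800,382))[:,:,::-1])"
```

```text
left lin [ 1.4 -0.4 36.7] turn [-0.001  0.002 -0.002] pos [ 0.5154 -0.0689  0.1147] F [-0.8  0.8 -0.6] w 0.0 t 2.1
```

View pics/l1.png

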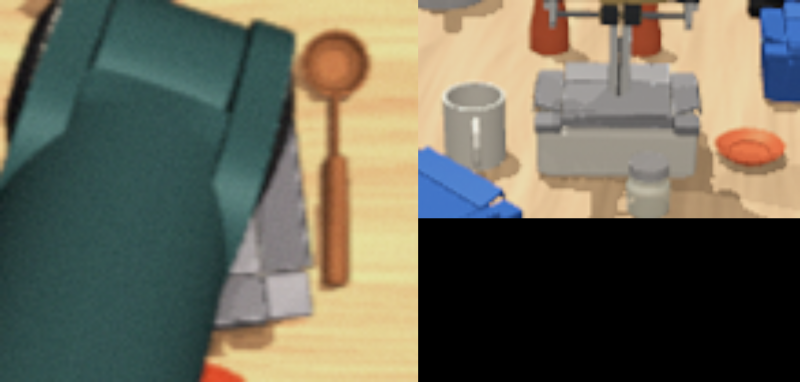

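The arm hides the lid in the top view. In the side view the shut fingertips stand over the near (left) section, midway along it. I'll press now.

>>> send_rows:
  deltas:
    - {"hand": 0, "linear": [1, 0, 12], "turn": [0, 0, 0]}
    - {"hand": 0, "linear": [1, 0, 22], "turn": [0, 0, 0]}
    - {"hand": 0, "linear": [1, 0, 27], "turn": [0, 0, 0]}
    - {"hand": 0, "linear": [1, 0, 30], "turn": [0, 0, 0]}
    - {"hand": 0, "linear": [1, 0, 32], "turn": [0, 0, 0]}
    - {"hand": 0, "linear": [1, 0, 34], "turn": [0, 0, 0]}
    - {"hand": 0, "linear": [1, 0, 36], "turn": [0, 0, 0]}
    - {"hand": 0, "linear": [1, 0, 37], "turn": [0, 0, 0]}

```text
time: 3.2
eef_pos: [0.515, -0.0649, 0.0784]
ee_rot: [2.103, 2.334, -0.0]
ft_force: [-0.5, -1.0, -0.1]
gripper_width: 0.0004
gripper_force: 0.0
```

>>> send_rows:
  deltas:
    - {"hand": 0, "linear": [0, 0, -18], "turn": [0, 0, 0]}
    - {"hand": 0, "linear": [0, 0, -34], "turn": [0, 0, 0]}
    - {"hand": 0, "linear": [-30, 0, -34], "turn": [0, 0, 0]}
    - {"hand": 0, "linear": [-60, 0, -34], "turn": [0, 0, 0]}
    - {"hand": 0, "linear": [-90, 0, -34], "turn": [0, 0, 0]}
    - {"hand": 0, "linear": [-120, 0, -32], "turn": [0, 0, 0]}
    - {"hand": 0, "linear": [-130, 0, -32], "turn": [0, 0, 0]}
    - {"hand": 0, "linear": [-130, 0, -32], "turn": [0, 0, 0]}

```text
time: 4.2
eef_pos: [0.5286, -0.194, 0.1111]
ee_rot: [2.103, 2.333, 0.001]
ft_force: [1.1, 0.3, 0.5]
gripper_width: 0.0003
gripper_force: 0.0
```

```bash
python3 -c "
from h import *
goto('right',.078)"
```

```text
right lin [-0.8 -1.  33.1] turn [0.001 0.    0.002] pos [ 0.5286 -0.194   0.1111] F [1.1 0.3 0.5] w 0.0 t 4.2
```

>>> send_rows:
  deltas:
    - {"hand": 0, "linear": [-1, -1, 10], "turn": [0, 0, 0]}
    - {"hand": 0, "linear": [-1, -1, 20], "turn": [0, 0, 0]}
    - {"hand": 0, "linear": [-1, -1, 24], "turn": [0, 0, 0]}
    - {"hand": 0, "linear": [-1, -1, 27], "turn": [0, 0, 0]}
    - {"hand": 0, "linear": [-1, -1, 29], "turn": [0, 0, 0]}
    - {"hand": 0, "linear": [-1, -1, 31], "turn": [0, 0, 0]}
    - {"hand": 0, "linear": [-1, -1, 32.5], "turn": [0, 0, 0]}
    - {"hand": 0, "linear": [-1, -1, 33], "turn": [0, 0, 0]}

```text
time: 5.2
eef_pos: [0.5276, -0.195, 0.0779]
ee_rot: [-2.103, -2.334, -0.001]
ft_force: [-6.4, 2.6, 16.4]
gripper_width: 0.0005
gripper_force: 8.4
```

>>> send_rows:
  deltas:
    - {"hand": 0, "linear": [0, 0, -18], "turn": [0, 0, 0]}
    - {"hand": 0, "linear": [0, 0, -34], "turn": [0, 0, 0]}
    - {"hand": 0, "linear": [16, -22, -34], "turn": [0, 0, 0]}
    - {"hand": 0, "linear": [32, -44, -34], "turn": [0, 0, 0]}
    - {"hand": 0, "linear": [48, -66, -34], "turn": [0, 0, 0]}
    - {"hand": 0, "linear": [64, -86, -32], "turn": [0, 0, 0]}
    - {"hand": 0, "linear": [64, -86, -32], "turn": [0, 0, 0]}
    - {"hand": 0, "linear": [64, -86, -32], "turn": [0, 0, 0]}

```text
time: 6.2
eef_pos: [0.4364, -0.1407, 0.1102]
ee_rot: [2.102, 2.333, 0.001]
ft_force: [0.3, 0.0, -0.8]
gripper_width: 0.0004
gripper_force: 0.0
```

```bash
python3 -c "
from h import *
import cv2
goto('front',.078)
a=vision.camera('top')[155:260,290:405];b=vision.camera('side')[155:235,205:345]
a=cv2.resize(a,None,fx=4,fy=4);b=cv2.resize(b,None,fx=3,fy=3)
c=np.zeros((420,880,3),np.uint8);c[:,:460]=a;c[:240,460:]=b
cv2.imwrite('pics/l2.png',cv2.resize(c,(800,382))[:,:,::-1])"
```

```text
front lin [ 0.8 -1.6 32.2] turn [0.001 0.    0.003] pos [ 0.4364 -0.1407  0.1102] F [ 0.3  0.  -0.8] w 0.0 t 6.2
```

View pics/l2.png

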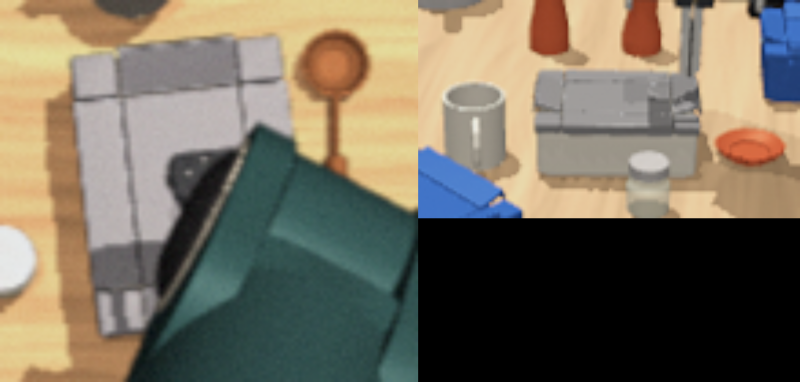

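The left section, and the right as far as it can be seen, are now light grey and flush. The back section at top crop (180,65) is still dark, so still up, and the box has not moved. Next is the front section.

>>> send_rows:
  deltas:
    - {"hand": 0, "linear": [1, -2, 10], "turn": [0, 0, 0]}
    - {"hand": 0, "linear": [1, -2, 18], "turn": [0, 0, 0]}
    - {"hand": 0, "linear": [1, -2, 22], "turn": [0, 0, 0]}
    - {"hand": 0, "linear": [1, -2, 25], "turn": [0, 0, 0]}
    - {"hand": 0, "linear": [1, -2, 28], "turn": [0, 0, 0]}
    - {"hand": 0, "linear": [1, -2, 30], "turn": [0, 0, 0]}
    - {"hand": 0, "linear": [1, -2, 31.5], "turn": [0, 0, 0]}
    - {"hand": 0, "linear": [1, -2, 32], "turn": [0, 0, 0]}

```text
time: 7.3
eef_pos: [0.4335, -0.1397, 0.0778]
ee_rot: [2.103, 2.334, 0.001]
ft_force: [-5.4, 2.3, 19.6]
gripper_width: 0.0005
gripper_force: 9.5
```

>>> send_rows:
  deltas:
    - {"hand": 0, "linear": [0, 0, -18], "turn": [0, 0, 0]}
    - {"hand": 0, "linear": [0, 0, -34], "turn": [0, 0, 0]}
    - {"hand": 0, "linear": [0, 40, -34], "turn": [0, 0, 0]}
    - {"hand": 0, "linear": [0, 80, -34], "turn": [0, 0, 0]}
    - {"hand": 0, "linear": [0, 120, -34], "turn": [0, 0, 0]}
    - {"hand": 0, "linear": [0, 155, -32], "turn": [0, 0, 0]}
    - {"hand": 0, "linear": [0, 174, -32], "turn": [0, 0, 0]}
    - {"hand": 0, "linear": [0, 174, -32], "turn": [0, 0, 0]}

```text
time: 8.3
eef_pos: [0.607, -0.1213, 0.1094]
ee_rot: [2.102, 2.335, -0.001]
ft_force: [-0.9, -0.5, 0.3]
gripper_width: 0.0002
gripper_force: 0.0
```

```bash
python3 -c "
from h import *
goto('back',.078)"
```

```text
back lin [-1.2  0.7 31.4] turn [-0.     0.001  0.003] pos [ 0.607  -0.1213  0.1094] F [-0.9 -0.5  0.3] w 0.0 t 8.3
```

Press the back section, then retreat up and toward the robot's left, clear of the cameras.

>>> send_rows:
  deltas:
    - {"hand": 0, "linear": [-1, 1, 10], "turn": [0, 0, 0]}
    - {"hand": 0, "linear": [-1, 1, 18], "turn": [0, 0, 0]}
    - {"hand": 0, "linear": [-1, 1, 22], "turn": [0, 0, 0]}
    - {"hand": 0, "linear": [-1, 1, 25], "turn": [0, 0, 0]}
    - {"hand": 0, "linear": [-1, 1, 28], "turn": [0, 0, 0]}
    - {"hand": 0, "linear": [-1, 1, 29.5], "turn": [0, 0, 0]}
    - {"hand": 0, "linear": [-1, 1, 31], "turn": [0, 0, 0]}
    - {"hand": 0, "linear": [-1, 1, 31.5], "turn": [0, 0, 0]}

```text
time: 9.3
eef_pos: [0.6074, -0.1225, 0.0782]
ee_rot: [-2.103, -2.334, 0.0]
ft_force: [-3.8, 1.9, 9.8]
gripper_width: 0.0005
gripper_force: 4.5
```

>>> send_rows:
  deltas:
    - {"hand": 0, "linear": [0, 0, -20], "turn": [0, 0, 0]}
    - {"hand": 0, "linear": [0, 0, -60], "turn": [0, 0, 0]}
    - {"hand": 0, "linear": [30, -10, -90], "turn": [0, 0, 0]}
    - {"hand": 0, "linear": [75, -25, -100], "turn": [0, 0, 0]}
    - {"hand": 0, "linear": [125, -40, -100], "turn": [0, 0, 0]}
    - {"hand": 0, "linear": [175, -55, -100], "turn": [0, 0, 0]}
    - {"hand": 0, "linear": [225, -70, -100], "turn": [0, 0, 0]}
    - {"hand": 0, "linear": [270, -80, -100], "turn": [0, 0, 0]}

```text
time: 10.3
eef_pos: [0.4992, 0.1394, 0.1792]
ee_rot: [2.103, 2.334, 0.002]
ft_force: [0.9, -0.5, 0.4]
gripper_width: 0.0002
gripper_force: 0.0
```

>>> send_rows:
  deltas:
    - {"hand": 0, "linear": [20, -8, 0], "turn": [0, 0, 0]}
    - {"hand": 0, "linear": [55, -20, 0], "turn": [0, 0, 0]}
    - {"hand": 0, "linear": [90, -30, 0], "turn": [0, 0, 0]}
    - {"hand": 0, "linear": [120, -40, 0], "turn": [0, 0, 0]}
    - {"hand": 0, "linear": [140, -45, 0], "turn": [0, 0, 0]}
    - {"hand": 0, "linear": [150, -50, 0], "turn": [0, 0, 0]}
    - {"hand": 0, "linear": [150, -50, 0], "turn": [0, 0, 0]}
    - {"hand": 0, "linear": [150, -50, 0], "turn": [0, 0, 0]}

```text
time: 11.3
eef_pos: [0.4351, 0.2809, 0.1783]
ee_rot: [2.104, 2.333, 0.0]
ft_force: [0.6, -0.4, 0.9]
gripper_width: 0.0006
gripper_force: 0.0
```

```bash
python3 -c "
from h import *
import cv2
a=vision.camera('top')[155:260,290:405];b=vision.camera('side')[155:235,205:345]
a=cv2.resize(a,None,fx=4,fy=4);b=cv2.resize(b,None,fx=3,fy=3)
c=np.zeros((420,880,3),np.uint8);c[:,:460]=a;c[:240,460:]=b
cv2.imwrite('pics/l3.png',cv2.resize(c,(800,382))[:,:,::-1])"
```

```text
(no output)
```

View pics/l3.png

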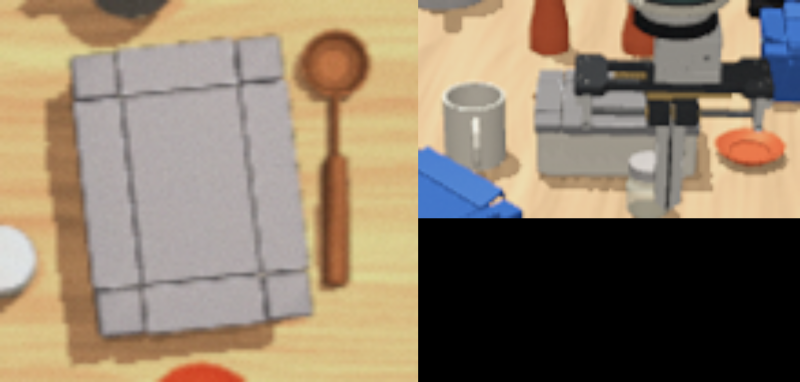

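The top view shows all four sections with the same light shade as the lid, so all are flush. The box corners are where they were, (73,58) to (312,315), and the arm is clear. I'm handing the job in.

```bash
python3 -c "
from workcell import bot
print(bot.close_job())"
```

```text
the job is handed in; nothing more can be done
None
```

All four rim sections are pressed shut and look flush in the final top view; the box shows no visible movement, the arm touches nothing, and I handed the job in at about 11 s (no verdict was returned).

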